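# Pack the door-hardware caddy

### The arm

A 6-joint arm with a two-finger parallel gripper is mounted at the origin on the work surface. World frame = base frame: x ahead of the robot, y to its left, z up, the work surface at z = 0. Lengths are in mm, angles in rad, forces in N, time in s.
With the tool pointing down it reaches from about 275 to 775 mm from the base axis. Payload 14.6 kg.
Tool frame: the origin (TCP) lies at the very end of the fingers, on their centre line; the grasp point (between the pads) lies r.pinch_z behind it (r.pinch_z is the distance from the TCP to the grasp point, in mm); z points along the fingers, y is the line along which they close (so a half turn about z gives the same grasp; the last joint's range is limited). The gripper opens to 85 mm and grips with 20 to 120 N. Pads are 22 mm wide; open, the fingers measure 114 mm over their backs; the gripper's body (76 mm by 85 mm) begins 54 mm behind the grasp point. The pads swing forward as they close: fully open they stand 13 mm farther back than shut.
Start: joints at [1.129, 0.263, -0.048, 1.259, 0, 1.415], TCP at [148.519, 503.558, 199.978] pointing down, gripper open.
Joint ranges: [-2.65, 2.65], [-0.89, 1.7], [-1.18, 1.37], [-2.13, 2.11], [-1.35, 1.29], [-3.14, 3.14]. Speed limits (rad/s): [1.89, 1.89, 2.57, 2.79, 3.14, 3.14].

### API

Orientations are given as a unit quaternion [x, y, z, w].
In Python, from bench import r, grab_frame gives the robot as it stands.
- The arm moves only by the tool carry_out, never from a script. Its argument "targets" is a list of rows, each a list of 7 numbers: the shift along the tool's x, y, z in m, then the turn, a rotation vector about the tool's x, y, z in rad, then the closure, from 0 (fully open) to 1 (shut). A call has 1 to 8 rows; each row is the pose to reach, as a shift and turn from the pose commanded when the call began, along the tool's axes at that moment; what a row does not reach only later rows make up. A row lasts 1/10 s, in which the tool goes at most 50 mm and 8.59 degrees, less where a joint would pass 70% of its speed; a pose out of reach is approached as far as the arm can. A call with a gripper value outside its range is refused whole. The fingers move at their own pace and stop on an object; the grip force is fixed at half the most. Time passes only in rows, so rows that repeat a pose let the fingers close. It gives the time, the measured TCP pose, the force, the opening and the grip force at its end, in the units of the state.
- r.get_obs(): the state, without advancing time (a new reading comes with each control period).
- grab_frame(name): name is "side" or "top"; returns a dict with "frame" (480x640x3 uint8, red, green, blue), "depth" (480x640 float32, mm along the optical axis (not along the pixel's ray), 0 where there is no reading), "fov_y" (degrees; the focal length in pixels is half the picture's height over the tangent of half this angle, whatever the lens; pixels are square), "cx", "cy" (the principal point, pixels), "dist_coeffs" ([k1, k2, p1, p2, k3] as OpenCV has them; the pictures are not rectified), "R" (3x3) and "t" (3): a world point X has camera coordinates R X + t. Camera axes: x right, y down, z forward; pixel columns grow to the right and rows downward; lengths in mm; the calibration is good to about 2 mm. A picture is of the moment at which its call begins.
- r.sign_off(): hands the job in; it is judged then, once.
The state is a dict: "time_s": time; "qpos": joint angles; "qd": joint speeds; "joint_torque": joint torques, N m; "position": TCP position; "orientation": TCP orientation; "wrist_force": force on the tool from outside, world axes, zero at the start; "ft_torque": the same for the moment, N m; "opening": finger opening in mm; "grip_force": force on a finger pad.
Only numpy, scipy, OpenCV 4.12 (cv2) and the standard library are available. Lean on these libraries where they do the work, as an engineer would, in place of code of your own. Each camera call takes 0.05 s, during which the arm holds its last target. There are 200 camera calls.

### The job

Gather the loose cabinet hardware from the rubber mat into the caddy: the long bar pull, the two round knobs and the cup hinge each go into the bin whose sample on the ledge is of the same kind (both round knobs share one bin). Set each piece down upright on its feet, the way up it stands now, resting on the floor of its bin. Leave the short single-post T-bar, the square knob and the flat butt hinge where they are on the mat; they belong to another job.

Things in the scene. Friction and masses are not known exactly. Their poses are not given: they have to be found in the camera images.
- pull_c (a point): Loose long bar pull, brushed steel: straight round bar 92 mm long, 11 mm thick, on two posts with 20 mm feet 68 mm apart; 30 mm high, about 60 g. Bar axis 9.5 mm above this point, open space below it. Point: its middle, half-way up (15 mm above underside); x along the bar, z up. Stands, like all loose pieces, on a rubber mat 3 mm thick, turned up to 20 degrees from the robot's x axis.
- hinge_c (a point): Loose concealed cup hinge, steel: round cup 35 mm across, 12 mm high, with a 44 mm wide cross flange, at one end of a bar-shaped arm 14 mm wide whose top is 20 mm above the underside; 90 mm long over all, about 80 g. Grasp the arm across, at this point. Point: half-way along and half-way up (10 mm above underside); x along the arm to the cup (cup axis at x = 27.5 mm), z up.
- tbar_c (a point): Look-alike, stays: short T-bar pull, round bar 46 mm long, 11 mm thick, on a single post with a 24 mm foot, 30 mm high. Point: its middle, half-way up; x along the bar.
- knob_square_c (a point): Look-alike, stays: knob with a square head, 32 x 32 mm, 28 mm high. Point: on its axis, half-way up. All loose pieces stand in two rows; centres of neighbours at least 68 mm apart.
- butt_hinge_c (a point): Look-alike, stays: flat butt hinge, 66 x 36 mm, two leaves with a knuckle along the middle, 10 mm high. Point: its middle, half-way up.
- bin_pull: Open black bin, fixed in the plywood caddy, same size as the other two; sample on its ledge (fixed fast, not to be taken): long bar pull. Pocket 122 x 86 mm inside (x by y), walls 4 mm thick, 32 mm high, inner floor 4 mm above the origin. Origin: centre of the pocket's underside, 6 mm above the bench. x along the pocket's long side, away from the ledge; z up.
- bin_knob: Open black bin, fixed in the plywood caddy, same size as the other two; sample on its ledge (fixed fast, not to be taken): round knob. Takes both round knobs, one behind the other along its length. Pocket, origin and axes as for bin_pull. The three bins stand side by side, 97 mm apart, in any order; the caddy may be on the left or right.
- bin_hinge: Open black bin, fixed in the plywood caddy, same size as the other two; sample on its ledge (fixed fast, not to be taken): cup hinge. Pocket, origin and axes as for bin_pull. Each bin's ledge is a solid block 36 mm deep at the pocket's -x end, level with the rim; the sample stands up to 30 mm above it.
- knob_a_c (a point): Loose round cabinet knob, brushed steel, one of two alike: flat cylindrical head 32 mm across, 14 mm high, on a thinner neck and a 24 mm round foot; 28 mm high, about 50 g. The head, 0 to 14 mm above this point, is what to grasp. Point: on the axis, half-way up (14 mm above underside); z up.
- knob_b_c (a point): Loose round cabinet knob, brushed steel, one of two alike: flat cylindrical head 32 mm across, 14 mm high, on a thinner neck and a 24 mm round foot; 28 mm high, about 50 g. The head, 0 to 14 mm above this point, is what to grasp. Point: on the axis, half-way up (14 mm above underside); z up.
There are look-alikes about, which are no part of the job. What is shaped like the part that bears pull_c but blue, green or orange is not meant.

How it is judged (in metres and radians):
At the end, for the whole second after the job is handed in: Bar pull in pull bin, both round knobs in knob bin, cup hinge in hinge bin: centres inside the pocket (58 mm lengthwise, 41 mm across from its middle), on the bin floor (within 6 mm), upright within 0.25 rad, at rest; T-bar, square knob and butt hinge within 20 mm of their starts (x of pull_c in the frame of bin_pull between -0.058 and 0.058 m and y of pull_c in the frame of bin_pull between -0.041 and 0.041 m and z of pull_c in the frame of bin_pull below 0.025 m and angle between each of pull_c, knob_a_c, knob_b_c, hinge_c's own z axis and vertical below 0.25 rad and linear speed of each of pull, knob_a, knob_b, hinge below 0.02 m/s and angular speed of each of pull, knob_a, knob_b, hinge below 0.2 rad/s and x of knob_a_c in the frame of bin_knob between -0.058 and 0.058 m and y of knob_a_c in the frame of bin_knob between -0.041 and 0.041 m and z of each of knob_a_c, knob_b_c in the frame of bin_knob below 0.024 m and x of knob_b_c in the frame of bin_knob between -0.058 and 0.058 m and y of knob_b_c in the frame of bin_knob between -0.041 and 0.041 m and x of hinge_c in the frame of bin_hinge between -0.058 and 0.058 m and y of hinge_c in the frame of bin_hinge between -0.041 and 0.041 m and z of hinge_c in the frame of bin_hinge below 0.02 m and distance of each of tbar_c, knob_square_c, butt_hinge_c from where it was at the start of the episode below 0.02 m); the robot touches nothing.
It fails at once if a look-alike (T-bar, square knob or butt hinge) is moved more than 20 mm from where it stood (distance of any of tbar_c, knob_square_c, butt_hinge_c from where it was at the start of the episode above 0.02 m).
It also fails if it takes over 120 s, if anything falls off the work surface, if the arm or the gripper's body presses on something with over 40 N, if the wrist force passes 120 N, or if a joint passes its speed limit or range.

## Working session

There is one attempt and no reset: what is moved stays moved. The work goes in short steps, Python scripts to look and compute and a tool call to move; the robot and the scene stay as the last step left them, time stands still between calls to the robot, and variables do not carry over. Pictures are saved under pics/ and viewed, at most 14 in all, crops included, and the job is handed in when it is done.

Besides the shell and the picture viewer there is one more tool, called after "Request:" as name(argument=value, ...), one argument or row to a line, values as JSON. carry_out: Moves the arm, as the interface text tells. Its arguments: {"type":"object","properties":{"targets":{"type":"array","items":{"type":"array","items":{"type":"number"}}}},"required":["targets"]}

```bash
mkdir -p pics; python3 - <<'E'
from bench import r, grab_frame
import cv2,pickle
for n in("top","side"):
    f=grab_frame(n); pickle.dump(f,open(n+"0.pkl","wb")); cv2.imwrite(f"pics/{n}0.png",f["frame"][:,:,::-1])
    print(n,f["fov_y"],f["cx"],f["cy"],f["dist_coeffs"],f["R"],f["t"])
o=r.get_obs();print(o,r.pinch_z)
E
```

```text
top 57.002186218489754 327.8553184820684 238.4133816599221 [-0.06507367  0.          0.          0.          0.        ] [[-0.02346051 -0.9996151  -0.01480747]
 [-0.99019517  0.02527454 -0.1373853 ]
 [ 0.13770667  0.01143916 -0.990407  ]] [ -65.09237657  514.05752092 1076.83146163]
side 54.444084677511626 321.10975727317935 230.03877593833607 [-0.11353291  0.          0.          0.          0.        ] [[ 0.71170402 -0.70225193  0.01787753]
 [-0.38642045 -0.41262082 -0.82487775]
 [ 0.58664864  0.58016057 -0.5650284 ]] [-422.4715052   214.91822792  667.78594832]
{'time_s': 0.1, 'qpos': array([ 1.12870211e+00,  2.63471020e-01, -4.87986035e-02,  1.25942163e+00,
        1.12512953e-05,  1.41554226e+00]), 'qd': array([-0.00036887, -0.00236466,  0.00243716, -0.00053033, -0.00112181,
        0.0013075 ]), 'joint_torque': array([ 2.78213833e-03, -6.38576460e+01,  3.85063183e+01,  1.01373557e-02,
       -1.08304585e-04,  3.08345989e-07]), 'position': array([148.40554803, 503.32937781, 199.6027936 ]), 'orientation': array([ 1.42928893e-01,  9.89732858e-01, -4.25999628e-04, -1.37044766e-04]), 'wrist_force': array([-0.03903958,  0.69060323,  0.09053775]), 'ft_torque': array([ 0.0126399 , -0.04955141,  0.04579734]), 'grip_force': 0.0, 'opening': 85.55785497429194} 18.700000000000003
```

View pics/top0.png

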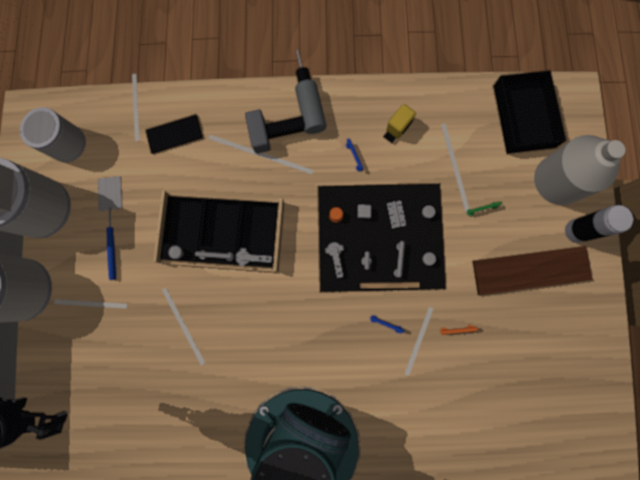

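View pics/side0.png

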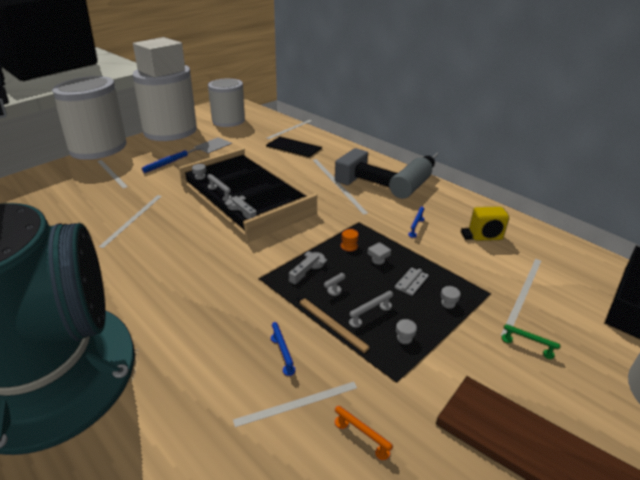

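Top view: mat at columns 318–445 with the cup hinge (335,258), T-bar (366,260), pull (400,258), round knobs (429,212) and (429,259), square knob (364,211), butt hinge (397,213) and an orange knob (336,214). The caddy's samples, left to right, are knob (175,252), pull (213,256), hinge (253,257). The side view agrees.

```bash
cat > h.py <<'E'
import cv2,pickle,numpy as np
def K(f):
    F=240/np.tan(np.radians(f["fov_y"]/2)); return np.array([[F,0,f["cx"]],[0,F,f["cy"]],[0,0,1]])
def ray(f,px):
    u=cv2.undistortPoints(np.array(px,float).reshape(-1,1,2),K(f),np.array(f["dist_coeffs"]))[:,0]
    d=np.c_[u,np.ones(len(u))]@f["R"]; return -f["R"].T@f["t"],d
def at_z(f,px,z):
    c,d=ray(f,px); return c+d*((z-c[2])/d[:,2])[:,None]
def cloud(f):   # HxWx3 world points from depth
    g=np.stack(np.meshgrid(np.arange(640),np.arange(480)),-1).reshape(-1,2)
    c,d=ray(f,g); return (c+d*f["depth"].reshape(-1,1)).reshape(480,640,3)
def proj(f,X):
    return cv2.projectPoints(np.array(X,float).reshape(-1,1,3),cv2.Rodrigues(f["R"])[0],np.array(f["t"],float),K(f),np.array(f["dist_coeffs"]))[0][:,0]
def crop(f,x0,y0,w,h,s,name):
    im=f["frame"][y0:y0+h,x0:x0+w,::-1]
    cv2.imwrite(name,cv2.convertScaleAbs(cv2.resize(im,None,fx=s,fy=s,interpolation=cv2.INTER_CUBIC),alpha=1.6))
E
python3 - <<'E'
from h import *
f=pickle.load(open("top0.pkl","rb"))
crop(f,315,180,132,115,5,"pics/mat.png"); crop(f,152,185,136,92,5,"pics/cad.png")
P=cloud(f)
for n,p in dict(knA=(429,212),knB=(429,259),pull=(400,258),hinge=(336,262),tbar=(366,260),sq=(364,211),butt=(397,213),mat=(380,235),binL=(183,215),binM=(220,217),binR=(260,220)).items():
    print(n,np.nanmedian(P[p[1]-1:p[1]+2,p[0]-1:p[0]+2].reshape(-1,3),0).round(1))
# segment bright pieces on mat by height
M=P[180:295,315:447]; hgt=M[...,2]; m=((hgt>9)&(hgt<45)).astype(np.uint8)
n,l,s,c=cv2.connectedComponentsWithStats(m)
for i in range(1,n):
    if s[i,4]<25: continue
    q=M[l==i]; top=q[q[:,2]>np.percentile(q[:,2],90)-6]
    r=cv2.minAreaRect(top[:,:2].astype(np.float32)); print((c[i]+[315,180]).round(),s[i,4],"ztop",np.percentile(q[:,2],90).round(1),[np.round(v,1) for v in r])
E
```

```text
knA [ 573.7 -337.1   31.3]
knB [ 454.6 -330.3   32.2]
pull [ 458.7 -257.1   31.8]
hinge [453.3 -96.7  23.3]
tbar [ 455.6 -171.7   32.8]
sq [ 580.6 -171.2   30.2]
butt [ 577.  -257.5   11.1]
mat [ 522.3 -212.5    2.9]
binL [587.8 301.5   9.3]
binM [579.4 202.    9.4]
binR [569.1  97.9   9.2]
[395. 214.] 102 ztop 14.9 [array([ 574.7, -253.2]), array([64.4, 26.7]), np.float64(15.1)]
[364. 211.] 161 ztop 32.8 [array([ 581.4, -171.2]), array([30.9, 31.2]), np.float64(86.7)]
[428. 212.] 125 ztop 33.4 [array([ 575.4, -335. ]), array([29. , 30.2]), np.float64(31.3)]
[336. 214.] 128 ztop 35.4 [array([576.1, -98.6]), array([28. , 28.8]), np.float64(88.4)]
[400. 259.] 158 ztop 33.8 [array([ 457.6, -257.4]), array([11.1, 89.2]), np.float64(81.8)]
[335. 256.] 281 ztop 24.5 [array([456.3, -90.4]), array([38.1, 81.2]), np.float64(88.5)]
[366. 260.] 73 ztop 33.9 [array([ 454.8, -173.1]), array([ 8., 43.]), np.float64(87.7)]
[429. 259.] 129 ztop 32.5 [array([ 455.7, -330.4]), array([30.2, 28.1]), np.float64(89.5)]
[373. 285.] 59 ztop 12.5 [array([ 393.7, -187.7]), array([63.3, 10.2]), np.float64(88.5)]
[405. 285.] 79 ztop 12.7 [array([ 391.6, -268.9]), array([68.9, 10.3]), np.float64(88.4)]
```

View pics/mat.png

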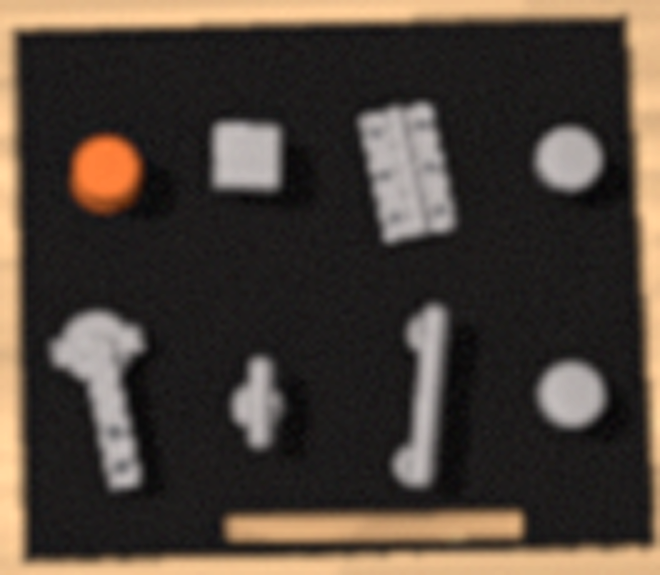

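View pics/cad.png

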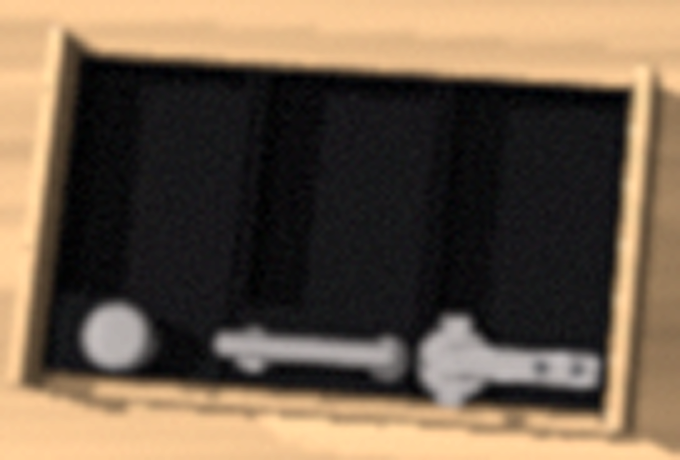

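The mat crop: hinge arm end at crop (125,487), cup centre (97,340); pull ends at (435,306) and (420,486); knobs at (569,158) and (572,394). The caddy crop: pockets above samples; caddy corners around (65,35),(650,70),(615,430),(20,380).

```bash
python3 - <<'E'
from h import *
f=pickle.load(open("top0.pkl","rb"))
def c(x0,y0,p,z): return at_z(f,[((a+.5)/5-.5+x0,(b+.5)/5-.5+y0) for a,b in p],z).round(1)
m=(315,180)
print("pull",c(*m,[(435,306),(420,486)],30)); print("knobs",c(*m,[(569,158),(572,394)],31))
print("hinge end",c(*m,[(125,487)],23),"cup",c(*m,[(97,340)],17))
print("samples top",c(152,185,[(116,335),(215,343),(402,355),(420,365),(600,370)],60))
P=cloud(f); Q=P[180:285,150:290]; z=Q[...,2]
print("sample px z",np.percentile(z[z>50],[5,50,95]) if (z>50).any() else 0, np.percentile(z,[1,5,25,50,75,95,99]).round(1))
fl=((z>4)&(z<14)).astype(np.uint8); n,l,s,cc=cv2.connectedComponentsWithStats(cv2.erode(fl,np.ones((2,2),np.uint8)))
for i in range(1,n):
    if s[i,4]>80:
        q=Q[l==i]; print("floor",(cc[i]+[150,180]).round(),s[i,4],np.median(q[:,2]).round(1),[np.round(v,1) for v in cv2.minAreaRect(q[:,:2].astype(np.float32))])
hm=((z-0)/70*255).clip(0,255).astype(np.uint8)
cv2.imwrite("pics/hm.png",cv2.resize(cv2.applyColorMap(hm,cv2.COLORMAP_JET),None,fx=5,fy=5,interpolation=0))
E
```

```text
pull [[ 502.2 -263.5   30. ]
 [ 411.8 -251.9   30. ]]
knobs [[ 576.3 -335.3   31. ]
 [ 455.8 -330.2   31. ]]
hinge end [[ 415.4 -104.7   23. ]] cup [[490.8 -92.6  17. ]]
samples top [[485.5 302.4  60. ]
 [480.3 252.4  60. ]
 [472.2 158.9  60. ]
 [467.  149.9  60. ]
 [462.4  61.   60. ]]
sample px z [  50.44507317   59.2876966  1136.16150665] [-4.7 -2.9  0.3  8.8 27.  50.4 67.1]
floor [185. 222.] 1126 9.7 [array([568.9, 297.4]), array([ 76.2, 119.4]), np.float64(85.0)]
floor [221. 225.] 1200 9.6 [array([559.3, 199.3]), array([ 79.7, 118.4]), np.float64(84.5)]
floor [259. 227.] 1191 9.3 [array([549.7, 101.7]), array([ 78.6, 117.6]), np.float64(84.5)]
```

View pics/hm.png

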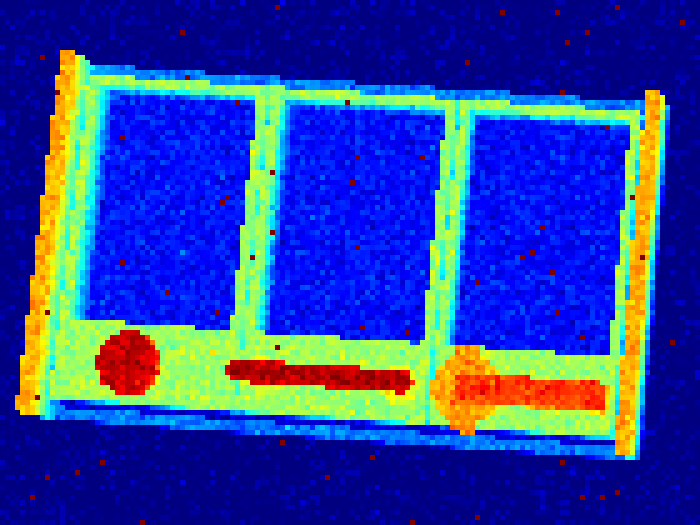

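Floors at z≈9.5 (expected 10), piece tops at 31–33 (expected 31–33), and the pull measures 91 mm (expected 92), so the sizes agree. The bins, from +y to −y, are knob ≈(567,293), pull ≈(558,196.5) and hinge ≈(548.5,100), with yaw −5.6°.

```bash
cat > go.py <<'E'
# usage: go.py x y z psi  -> shift (m) and turn in current tool axes; psi = heading of tool y, deg
import sys,numpy as np
from scipy.spatial.transform import Rotation as R
from bench import r
o=r.get_obs(); x,y,z,psi=map(float,sys.argv[1:5]); p=np.radians(psi)
A=R.from_quat(o["orientation"]); ty=np.array([np.cos(p),np.sin(p),0]); tz=np.array([0,0,-1.]); tx=np.cross(ty,tz)
B=R.from_matrix(np.c_[tx,ty,tz])
print("now",o["position"].round(1),"psi",np.degrees(np.arctan2(*A.as_matrix()[[1,0],1])).round(1),"open",round(o["opening"],1),"F",o["wrist_force"].round(1),"t",o["time_s"])
print("shift m",(A.inv().apply(np.array([x,y,z])-o["position"])/1000).round(4),"turn",(A.inv()*B).as_rotvec().round(4))
E
python3 go.py 461 -97.2 120 99.1
```

```text
now [148.4 503.3 199.6] psi 73.6 open 85.6 F [-0.   0.7  0.1] t 0.1
shift m [-0.4697 -0.4875  0.08  ] turn [-8.000e-04 -3.000e-04 -4.457e-01]
```

Request:
carry_out(
  targets=[
    [-0.47,-0.4875,0.03,0,0,-0.445,0.5],
    [-0.47,-0.4875,0.03,0,0,-0.445,0.5],
    [-0.47,-0.4875,0.03,0,0,-0.445,0.5],
    [-0.47,-0.4875,0.03,0,0,-0.445,0.5],
    [-0.47,-0.4875,0.03,0,0,-0.445,0.5],
    [-0.47,-0.4875,0.03,0,0,-0.445,0.5],
    [-0.47,-0.4875,0.03,0,0,-0.445,0.5],
    [-0.47,-0.4875,0.03,0,0,-0.445,0.5],
  ],
)

```text
time_s: 0.9
position: [326.0, 163.1, 183.1]
orientation: [-0.079, 0.997, 0.0, 0.0]
wrist_force: [1.5, 1.0, -0.5]
opening: 43.0
grip_force: 0.0
```

```bash
python3 go.py 461 -97.2 100 99.1
```

```text
now [326.  163.1 183.1] psi 99.1 open 43.0 F [ 1.5  1.  -0.5] t 0.9
shift m [-0.0923 -0.2783  0.0831] turn [ 0.0001  0.0002 -0.0005]
```

Request:
carry_out(
  targets=[
    [-0.092,-0.278,0.083,0,0,0,0.5],
    [-0.092,-0.278,0.083,0,0,0,0.5],
    [-0.092,-0.278,0.083,0,0,0,0.5],
    [-0.092,-0.278,0.083,0,0,0,0.5],
    [-0.092,-0.278,0.083,0,0,0,0.5],
    [-0.092,-0.278,0.083,0,0,0,0.5],
    [-0.092,-0.278,0.083,0,0,0,0.5],
    [-0.092,-0.278,0.083,0,0,0,0.5],
  ],
)

```text
time_s: 1.7
position: [460.1, -95.9, 99.4]
orientation: [-0.078, 0.997, 0.0, -0.001]
wrist_force: [0.1, 0.5, 0.0]
opening: 42.5
grip_force: 0.0
```

```bash
python3 go.py 461 -97.2 7 99.1; python3 - <<'E'
from h import *
from bench import grab_frame
f=grab_frame("side"); crop(f,220,120,200,190,3,"pics/s1.png")
E
```

```text
now [460.1 -95.9  99.4] psi 98.9 open 42.5 F [0.1 0.5 0. ] t 1.7
shift m [-0.0009 -0.0015  0.0924] turn [ 0.001  -0.0016 -0.0028]
```

View pics/s1.png

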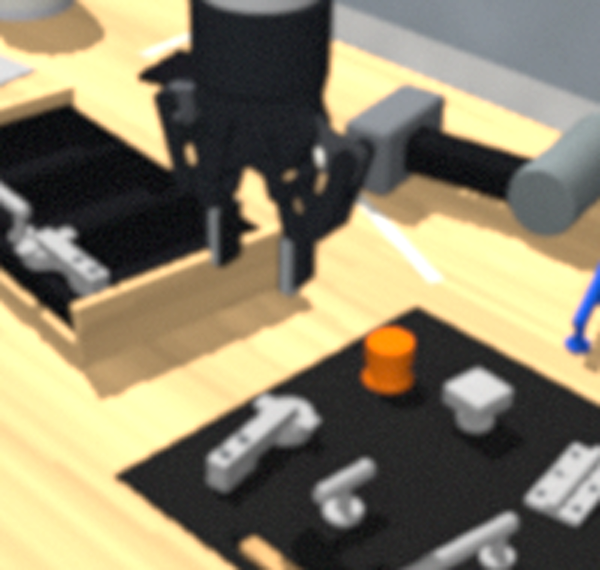

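The side view shows the half-open gripper hanging over the hinge line (fingers at crop (220,240) and (295,270)), nothing disturbed. Descending.

Request:
carry_out(
  targets=[
    [-0.001,-0.0015,0.045,0,0,0,0.5],
    [-0.001,-0.0015,0.075,0,0,0,0.5],
    [-0.001,-0.0015,0.0925,0,0,0,0.5],
    [-0.001,-0.0015,0.0925,0,0,0,0.5],
    [-0.001,-0.0015,0.0925,0,0,0,0.6],
    [-0.001,-0.0015,0.0925,0,0,0,0.9],
    [-0.001,-0.0015,0.0925,0,0,0,1],
    [-0.001,-0.0015,0.0925,0,0,0,1],
  ],
)

```text
time_s: 2.55
position: [462.0, -96.5, 8.4]
orientation: [-0.079, 0.997, -0.0, 0.001]
wrist_force: [0.7, -0.3, 0.2]
opening: -0.0
grip_force: 0.0
```

Request:
carry_out(
  targets=[
    [0,0,0,0,0,0,1],
    [0,0,0,0,0,0,1],
    [0,0,-0.02,0,0,0,1],
    [0,0,-0.06,0,0,0,1],
    [0,0,-0.1,0,0,0,1],
    [0,0,-0.12,0,0,0,1],
    [0,0,-0.12,0,0,0,1],
  ],
)

```text
time_s: 3.25
position: [463.0, -97.0, 130.2]
orientation: [-0.079, 0.997, -0.001, 0.002]
wrist_force: [-0.6, 0.3, -0.3]
opening: -0.2
grip_force: 0.0
```

```bash
python3 go.py 548.5 100 127 84.4; python3 - <<'E'
from h import *
from bench import grab_frame
f=grab_frame("side"); crop(f,220,60,200,250,2.3,"pics/s2.png")
E
```

```text
now [463.  -97.  130.2] psi 99.1 open -0.2 F [-0.6  0.3 -0.3] t 3.25
shift m [-0.1155  0.1811  0.0033] turn [-0.0018  0.0041  0.2559]
```

View pics/s2.png

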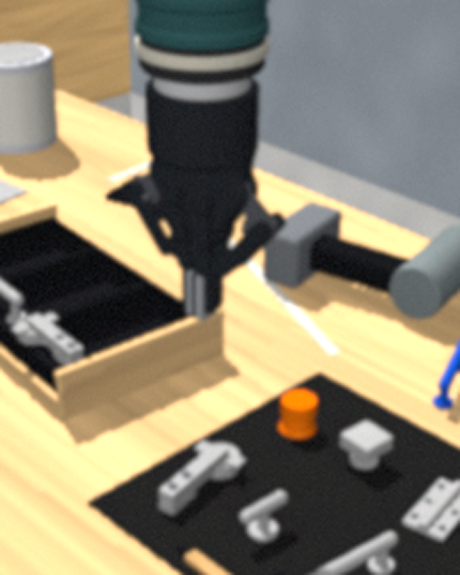

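The fingers shut fully empty, and the hinge is untouched at crop (200,475). The finger tip shows at crop (200,312), so I'll check it against the calibration.

```bash
python3 - <<'E'
from h import *
from bench import r,grab_frame
o=r.get_obs();print(o["position"],o["qpos"])
for n in("top","side"):
    f=grab_frame(n); pickle.dump(f,open(n+"1.pkl","wb")); print(n,proj(f,[o["position"],[461,-97,23],[0,0,0],[490.8,-92.6,17]]).round(1))
    cv2.imwrite(f"pics/{n}1.png",f["frame"][:,:,::-1])
f=pickle.load(open("side1.pkl","rb"));P=cloud(f);print(P[193,306],P[188,305])
g=pickle.load(open("side0.pkl","rb"));P=cloud(g)
# hinge in side0: arm end + cup ; from side picture
for p in [(298,270),(314,262),(405,327),(333,288)]: print(p,P[p[1],p[0]].round(1))
E
```

```text
[462.2227171  -96.71896562 128.4789292 ] [-3.79087059e-01  2.07758280e-01 -3.24756340e-01  1.03607503e+00
  1.17382121e-05 -5.37218465e-01]
top [[336.1 254.3]
 [336.1 259. ]
 [301.5 446.2]
 [334.  247.6]]
side [[307.7 212.9]
 [307.2 261.1]
 [ 42.8 371.6]
 [317.  255.9]]
[ 452.52347944 -102.76577668  174.61173436] [ 452.46639964 -100.40204225  183.16967466]
(298, 270) [ 430.5 -104.9   23.4]
(314, 262) [476.1 -99.6  14.1]
(405, 327) [ 450.1 -331.1   31.9]
(333, 288) [ 452.5 -172.8   10.2]
```

View pics/top1.png

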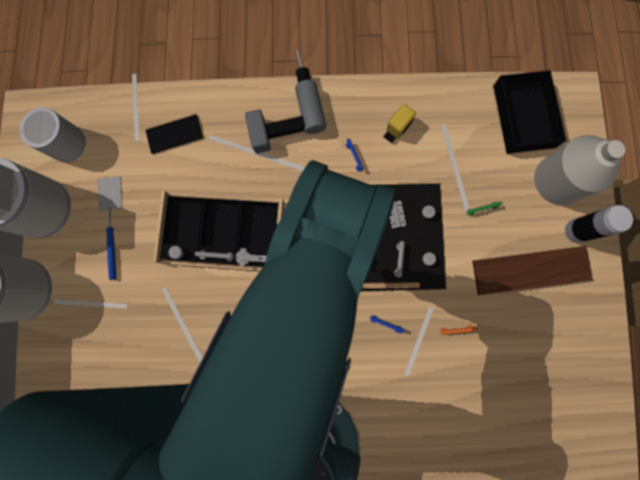

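The top view is blocked by the arm over the mat's left part. In the side camera, the visible finger tip is at about z≈170 while the reported TCP is 128, which disagrees with the TCP definition. I'll measure the tip precisely.

```bash
python3 - <<'E'
from h import *
from bench import r
f=pickle.load(open("side1.pkl","rb"));P=cloud(f)
for v in range(184,206): print(v,[ (int(P[v,u,0]),int(P[v,u,1]),int(P[v,u,2])) for u in (302,305,308,311)])
print(proj(f,[[462,-97,168],[452,-103,128]]))
print([a for a in dir(r) if a[0]!='_'])
E
```

```text
184 [(449, -96, 190), (450, -102, 192), (455, -104, 191), (456, -110, 193)]
185 [(448, -97, 189), (450, -102, 190), (456, -103, 188), (455, -112, 192)]
186 [(450, -95, 185), (451, -101, 187), (455, -104, 187), (456, -110, 189)]
187 [(448, -97, 185), (451, -101, 185), (453, -106, 187), (457, -109, 186)]
188 [(451, -94, 181), (452, -100, 183), (454, -105, 184), (456, -110, 185)]
189 [(450, -95, 179), (449, -103, 183), (454, -105, 182), (455, -111, 184)]
190 [(450, -95, 178), (451, -101, 180), (456, -103, 178), (455, -111, 182)]
191 [(451, -93, 174), (452, -99, 177), (455, -104, 177), (456, -110, 179)]
192 [(449, -95, 174), (450, -102, 176), (456, -103, 175), (457, -109, 177)]
193 [(448, -96, 173), (450, -102, 175), (455, -104, 174), (455, -111, 177)]
194 [(450, -95, 170), (450, -102, 173), (455, -104, 172), (455, -111, 175)]
195 [(449, -96, 169), (450, -102, 171), (455, -104, 170), (456, -110, 172)]
196 [(450, -95, 166), (450, -102, 169), (-8, -595, 562), (456, -110, 170)]
197 [(450, -95, 164), (451, -101, 166), (454, -105, 167), (457, -109, 168)]
198 [(449, -95, 163), (451, -101, 165), (455, -104, 164), (459, -107, 163)]
199 [(450, -95, 160), (451, -101, 163), (455, -104, 162), (464, -102, 157)]
200 [(574, 40, 49), (451, -101, 160), (456, -103, 159), (599, 38, 40)]
201 [(573, 38, 48), (581, 38, 44), (-8, -595, 562), (598, 36, 38)]
202 [(572, 38, 46), (582, 39, 41), (588, 36, 40), (597, 36, 36)]
203 [(572, 38, 43), (582, 39, 39), (589, 36, 37), (596, 35, 34)]
204 [(574, 40, 39), (581, 37, 37), (590, 38, 33), (596, 35, 32)]
205 [(573, 39, 37), (581, 37, 35), (593, 41, 28), (597, 36, 28)]
[[307.76738086 193.2456113 ]
 [305.87289312 216.74301748]]
['MotionError', 'get_obs', 'pinch_z', 'sign_off']
```

The tip ends at z≈159 against a reported 128.5, so the fingers end about 31 mm above the reported TCP (laterally it agrees). I'll check that this offset holds lower down before using it.

Request:
carry_out(
  targets=[
    [0,0,0.04,0,0,0,1],
    [0,0,0.08,0,0,0,1],
    [0,0,0.11,0,0,0,1],
    [0,0,0.12,0,0,0,1],
    [0,0,0.12,0,0,0,1],
    [0,0,0.12,0,0,0,1],
  ],
)

```text
time_s: 4.0
position: [462.0, -96.6, 8.4]
orientation: [-0.079, 0.997, -0.0, 0.0]
wrist_force: [0.3, -0.8, 0.4]
opening: -0.0
grip_force: 0.0
```

```bash
cat > tip.py <<'E'
from h import *
from bench import r,grab_frame
o=r.get_obs(); f=grab_frame("side"); P=cloud(f); p=o["position"]
# lowest points of finger near the TCP column, camera side
m=(abs(P[...,0]-p[0])<25)&(abs(P[...,1]-p[1])<45)&(P[...,2]>27)&(P[...,2]<p[2]+90)
v,u=np.nonzero(m); print("reported",p.round(1),"open",o["opening"].round(1))
for c in range(u.min(),u.max()+1):
    k=u==c
    if k.sum()>5: i=v[k].max(); print(c,i,P[i,c].round(0),end=" | ")
E
python3 tip.py
```

```text
Traceback (most recent call last):
  File "tip.py", line 6, in <module>
    v,u=np.nonzero(m); print("reported",p.round(1),"open",o["opening"].round(1))
                                                          ^^^^^^^^^^^^^^^^^^
AttributeError: 'float' object has no attribute 'round'
```

```bash
sed -i 's/o\["opening"\].round(1)/o["opening"]/' tip.py; python3 tip.py
```

```text
reported [462.3 -96.7   8.7] open -0.07526841603258776
291 231 [444. -73.  87.] | 292 231 [446. -73.  86.] | 293 232 [447. -75.  84.] | 294 231 [446. -78.  89.] | 296 232 [451. -78.  84.] | 297 233 [453. -79.  81.] | 298 236 [448. -86.  81.] | 299 237 [449. -89.  80.] | 300 249 [453. -86.  49.] | 301 250 [455. -87.  47.] | 302 254 [450. -95.  44.] | 303 255 [453. -94.  40.] | 304 255 [453. -97.  42.] | 305 256 [453. -99.  40.] | 306 256 [ 451. -104.   44.] | 307 257 [ 453. -105.   42.] | 308 257 [ 456. -104.   39.] | 309 256 [ 459. -104.   40.] | 310 255 [ 457. -109.   46.] | 311 254 [ 458. -110.   48.] | 312 254 [ 469. -101.   38.] | 313 253 [ 464. -109.   47.] | 314 252 [ 469. -107.   46.] | 315 251 [ 470. -108.   48.] | 316 242 [ 454. -127.   86.] | 317 242 [ 454. -129.   87.] | 318 241 [ 456. -130.   89.] |
```

The offset is again 31 mm, so it's constant: tip z = reported z + 31. I'll open, descend by small steps to reported −24 (tip 7), then close.

Request:
carry_out(
  targets=[
    [0,0,-0.02,0,0,0,0.5],
    [0,0,-0.02,0,0,0,0.5],
    [0,0,-0.02,0,0,0,0.5],
    [0,0,-0.02,0,0,0,0.5],
    [0,0,0.0,0,0,0,0.5],
    [0,0,0.015,0,0,0,0.5],
    [0,0,0.024,0,0,0,0.5],
    [0,0,0.024,0,0,0,0.5],
  ],
)

```text
time_s: 4.9
position: [460.7, -96.1, -17.4]
orientation: [-0.079, 0.997, 0.0, -0.001]
wrist_force: [0.5, -0.7, -0.3]
opening: 42.4
grip_force: 0.0
```

Request:
carry_out(
  targets=[
    [0,0,0.003,0,0,0,0.5],
    [0,0,0.006,0,0,0,0.5],
    [0,0,0.008,0,0,0,0.5],
    [0,0,0.008,0,0,0,0.5],
  ],
)

```text
time_s: 5.3
position: [461.6, -96.4, -24.4]
orientation: [-0.079, 0.997, -0.0, 0.0]
wrist_force: [-0.7, 0.7, 0.4]
opening: 42.7
grip_force: 0.0
```

Request:
carry_out(
  targets=[
    [0,0,0,0,0,0,0.7],
    [0,0,0,0,0,0,0.8],
    [0,0,0,0,0,0,1],
    [0,0,0,0,0,0,1],
    [0,0,0,0,0,0,1],
    [0,0,0,0,0,0,1],
  ],
)

```text
time_s: 5.9
position: [461.6, -96.4, -24.0]
orientation: [-0.079, 0.997, -0.0, 0.0]
wrist_force: [-1.5, 0.4, 6.3]
opening: 12.4
grip_force: 59.7
```

Request:
carry_out(
  targets=[
    [0,0,-0.02,0,0,0,1],
    [0,0,-0.06,0,0,0,1],
    [0,0,-0.1,0,0,0,1],
    [0,0,-0.12,0,0,0,1],
    [0,0,-0.12,0,0,0,1],
  ],
)

```text
time_s: 6.4
position: [463.1, -97.0, 98.2]
orientation: [-0.079, 0.997, -0.001, 0.002]
wrist_force: [0.3, 0.0, -0.8]
opening: 12.6
grip_force: 59.3
```

```bash
python3 go.py 548.5 100 96 84.4; python3 - <<'E'
from h import *
from bench import grab_frame
f=grab_frame("side"); crop(f,220,100,200,220,2.7,"pics/s3.png")
E
```

```text
now [463.1 -97.   98.2] psi 99.1 open 12.6 F [ 0.3  0.  -0.8] t 6.4
shift m [-0.1154  0.1811  0.0022] turn [-0.0018  0.0043  0.256 ]
```

View pics/s3.png

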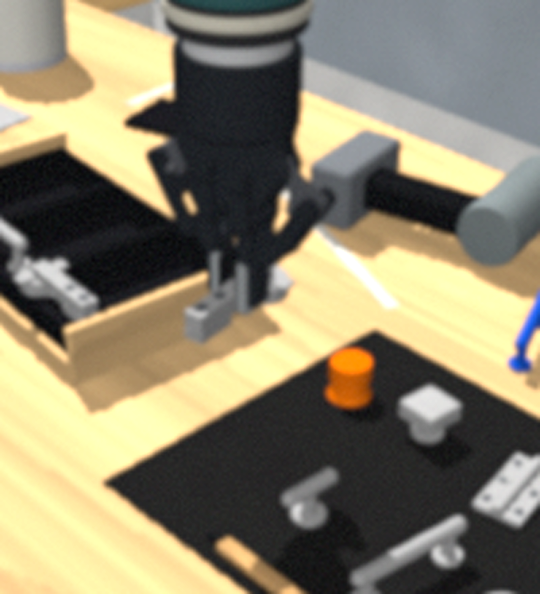

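The hinge is held level at crop (235,300). Carrying it to its bin.

Request:
carry_out(
  targets=[
    [-0.115,0.181,0.0,0,0,0.256,1],
    [-0.115,0.181,0.0,0,0,0.256,1],
    [-0.115,0.181,0.0,0,0,0.256,1],
    [-0.115,0.181,0.0,0,0,0.256,1],
    [-0.115,0.181,0.0,0,0,0.256,1],
    [-0.115,0.181,0.0,0,0,0.256,1],
    [-0.115,0.181,0.0,0,0,0.256,1],
  ],
)

```text
time_s: 7.15
position: [545.8, 100.6, 94.2]
orientation: [0.048, 0.999, -0.0, -0.001]
wrist_force: [-0.6, -0.6, -0.4]
opening: 12.4
grip_force: 59.4
```

```bash
python3 go.py 548.5 100 -16 84.4
```

```text
now [545.8 100.6  94.2] psi 84.5 open 12.4 F [-0.6 -0.6 -0.4] t 7.15
shift m [-0.003  -0.0003  0.1102] turn [-0.0005 -0.0023  0.001 ]
```

Request:
carry_out(
  targets=[
    [-0.001,0,0.04,0,0,0,1],
    [-0.001,0,0.075,0,0,0,1],
    [-0.001,0,0.095,0,0,0,1],
    [-0.001,0,0.105,0,0,0,1],
    [-0.001,0,0.108,0,0,0,1],
    [-0.001,0,0.109,0,0,0,1],
    [-0.001,0,0.11,0,0,0,1],
    [-0.001,0,0.11,0,0,0,1],
  ],
)

```text
time_s: 7.95
position: [548.1, 100.3, -13.7]
orientation: [0.049, 0.999, 0.0, 0.001]
wrist_force: [-0.7, -0.8, -0.2]
opening: 12.4
grip_force: 59.3
```

Request:
carry_out(
  targets=[
    [0,0,0.001,0,0,0,1],
    [0,0,0.002,0,0,0,1],
    [0,0,0.003,0,0,0,1],
    [0,0,0.003,0,0,0,1],
  ],
)

```text
time_s: 8.35
position: [547.7, 100.4, -17.0]
orientation: [0.049, 0.999, 0.0, 0.0]
wrist_force: [-1.1, 0.8, 6.3]
opening: 12.5
grip_force: 60.1
```

Contact with the floor (6 N). Release to about 30 mm, then lift.

Request:
carry_out(
  targets=[
    [0,0,0,0,0,0,0.75],
    [0,0,0,0,0,0,0.65],
    [0,0,0,0,0,0,0.65],
    [0,0,-0.02,0,0,0,0.65],
    [0,0,-0.06,0,0,0,0.65],
    [0,0,-0.1,0,0,0,0.6],
    [0,0,-0.12,0,0,0,0.6],
    [0,0,-0.12,0,0,0,0.6],
  ],
)

```text
time_s: 9.15
position: [549.2, 100.4, 105.4]
orientation: [0.049, 0.999, 0.0, 0.002]
wrist_force: [0.7, 0.6, 0.3]
opening: 34.1
grip_force: 0.0
```

```bash
python3 go.py 457 -257.6 100 82.7
```

```text
now [549.2 100.4 105.4] psi 84.4 open 34.1 F [0.7 0.6 0.3] t 9.15
shift m [ 0.0569 -0.3653  0.0049] turn [0.0007 0.0046 0.0297]
```

Request:
carry_out(
  targets=[
    [0.057,-0.365,0.005,0,0,0.03,0.6],
    [0.057,-0.365,0.005,0,0,0.03,0.6],
    [0.057,-0.365,0.005,0,0,0.03,0.6],
    [0.057,-0.365,0.005,0,0,0.03,0.6],
    [0.057,-0.365,0.005,0,0,0.03,0.6],
    [0.057,-0.365,0.005,0,0,0.03,0.6],
    [0.057,-0.365,0.005,0,0,0.03,0.6],
    [0.057,-0.365,0.005,0,0,0.03,0.6],
  ],
)

```text
time_s: 9.95
position: [453.7, -260.8, 96.6]
orientation: [0.065, 0.998, -0.0, -0.0]
wrist_force: [1.1, 0.8, 0.6]
opening: 34.2
grip_force: 0.0
```

Request:
carry_out(
  targets=[
    [0.057,0,0,0,0,0,0.6],
    [0,0,0,0,0,0,0.6],
    [0,0,0,0,0,0,0.6],
  ],
)

```text
time_s: 10.25
position: [455.1, -256.7, 95.6]
orientation: [0.064, 0.998, 0.001, -0.001]
wrist_force: [1.3, -2.3, 1.4]
opening: 34.2
grip_force: 0.0
```

```bash
python3 go.py 457 -257.6 -21 82.7
```

```text
now [ 455.1 -256.7   95.6] psi 82.6 open 34.2 F [ 1.3 -2.3  1.4] t 10.25
shift m [-0.0023 -0.0008  0.1166] turn [ 0.0018 -0.0021 -0.0016]
```

The first row of that last call had a stray 57 mm in it. It was high up in free air, so harmless. Now descend.

Request:
carry_out(
  targets=[
    [-0.002,-0.001,0.04,0,0,0,0.6],
    [-0.002,-0.001,0.075,0,0,0,0.6],
    [-0.002,-0.001,0.1,0,0,0,0.6],
    [-0.002,-0.001,0.11,0,0,0,0.6],
    [-0.002,-0.001,0.1165,0,0,0,0.6],
    [-0.002,-0.001,0.1165,0,0,0,0.6],
    [-0.002,-0.001,0.1165,0,0,0,0.6],
  ],
)

```text
time_s: 10.95
position: [457.6, -259.1, -18.0]
orientation: [0.064, 0.998, -0.0, 0.001]
wrist_force: [0.7, 0.7, -0.1]
opening: 34.4
grip_force: 0.0
```

Request:
carry_out(
  targets=[
    [0,0,0,0,0,0,0.75],
    [0,0,0,0,0,0,0.9],
    [0,0,0,0,0,0,1],
    [0,0,0,0,0,0,1],
    [0,0,0,0,0,0,1],
  ],
)

```text
time_s: 11.45
position: [457.6, -258.9, -18.0]
orientation: [0.064, 0.998, -0.0, 0.001]
wrist_force: [-0.9, 1.3, 7.5]
opening: 8.9
grip_force: 58.5
```

Request:
carry_out(
  targets=[
    [0,0,-0.02,0,0,0,1],
    [0,0,-0.06,0,0,0,1],
    [0,0,-0.1,0,0,0,1],
    [0,0,-0.12,0,0,0,1],
    [0,0,-0.12,0,0,0,1],
  ],
)

```text
time_s: 11.95
position: [458.5, -259.6, 104.1]
orientation: [0.064, 0.998, -0.001, 0.002]
wrist_force: [0.6, -0.7, -1.2]
opening: 8.8
grip_force: 58.9
```

```bash
python3 go.py 558 196.5 102 84.4
```

```text
now [ 458.5 -259.6  104.1] psi 82.7 open 8.8 F [ 0.6 -0.7 -1.2] t 11.95
shift m [-0.0406  0.4651  0.0011] turn [-0.0027  0.0044 -0.03  ]
```

Request:
carry_out(
  targets=[
    [-0.005,0.05,0,0,0,-0.03,1],
    [-0.01,0.1,0,0,0,-0.03,1],
    [-0.015,0.15,0,0,0,-0.03,1],
    [-0.02,0.2,0,0,0,-0.03,1],
    [-0.025,0.25,0,0,0,-0.03,1],
    [-0.03,0.3,0,0,0,-0.03,1],
    [-0.035,0.35,0,0,0,-0.03,1],
    [-0.035,0.4,0,0,0,-0.03,1],
  ],
)

```text
time_s: 12.75
position: [542.5, 134.0, 100.2]
orientation: [0.049, 0.999, -0.0, -0.0]
wrist_force: [0.6, -0.7, -0.6]
opening: 8.6
grip_force: 58.9
```

Request:
carry_out(
  targets=[
    [-0.006,0.065,0,0,0,0,1],
    [-0.006,0.065,0,0,0,0,1],
    [-0.006,0.065,0,0,0,0,1],
    [-0.006,0.065,0,0,0,0,1],
    [-0.006,0.065,0,0,0,0,1],
  ],
)

```text
time_s: 13.25
position: [554.6, 194.7, 100.9]
orientation: [0.05, 0.999, -0.0, -0.0]
wrist_force: [-0.5, -0.4, -0.9]
opening: 8.9
grip_force: 59.0
```

```bash
python3 go.py 558 196.5 -8 84.4
```

```text
now [554.6 194.7 100.9] psi 84.3 open 8.9 F [-0.5 -0.4 -0.9] t 13.25
shift m [-0.0032  0.0022  0.1089] turn [-0.0004 -0.0006 -0.0014]
```

Request:
carry_out(
  targets=[
    [-0.003,0.002,0.04,0,0,0,1],
    [-0.003,0.002,0.075,0,0,0,1],
    [-0.003,0.002,0.095,0,0,0,1],
    [-0.003,0.002,0.105,0,0,0,1],
    [-0.003,0.002,0.108,0,0,0,1],
    [-0.003,0.002,0.109,0,0,0,1],
    [-0.003,0.002,0.109,0,0,0,1],
  ],
)

```text
time_s: 13.95
position: [558.7, 197.6, -6.9]
orientation: [0.049, 0.999, 0.0, 0.001]
wrist_force: [-0.9, -0.5, -1.0]
opening: 8.9
grip_force: 59.0
```

Request:
carry_out(
  targets=[
    [0,0,0.001,0,0,0,1],
    [0,0,0.002,0,0,0,1],
    [0,0,0.003,0,0,0,1],
    [0,0,0.003,0,0,0,1],
  ],
)

```text
time_s: 14.35
position: [558.0, 197.8, -10.8]
orientation: [0.049, 0.999, -0.0, -0.0]
wrist_force: [0.0, -0.2, -1.0]
opening: 8.6
grip_force: 59.0
```

Request:
carry_out(
  targets=[
    [0,0,0.0005,0,0,0,1],
    [0,0,0.001,0,0,0,1],
    [0,0,0.001,0,0,0,1],
  ],
)

```text
time_s: 14.65
position: [558.1, 197.9, -11.1]
orientation: [0.049, 0.999, 0.0, 0.0]
wrist_force: [-4.1, -0.1, 10.1]
opening: 8.9
grip_force: 60.4
```

Request:
carry_out(
  targets=[
    [0,0,0,0,0,0,0.75],
    [0,0,0,0,0,0,0.65],
    [0,0,0,0,0,0,0.65],
    [0,0,-0.02,0,0,0,0.65],
    [0,0,-0.06,0,0,0,0.65],
    [0,0,-0.1,0,0,0,0.5],
    [0,0,-0.12,0,0,0,0.4],
    [0,0,-0.12,0,0,0,0.4],
  ],
)

```text
time_s: 15.45
position: [559.6, 198.1, 111.0]
orientation: [0.049, 0.999, 0.001, 0.002]
wrist_force: [0.3, -0.3, -0.4]
opening: 51.4
grip_force: 0.0
```

```bash
python3 go.py 455.8 -330.3 100 84.4
```

```text
now [559.6 198.1 111. ] psi 84.4 open 51.4 F [ 0.3 -0.3 -0.4] t 15.45
shift m [ 0.0518 -0.536   0.01  ] turn [ 0.0014  0.0044 -0.0001]
```

Request:
carry_out(
  targets=[
    [0.052,-0.536,0.01,0,0,0,0.4],
    [0.052,-0.536,0.01,0,0,0,0.4],
    [0.052,-0.536,0.01,0,0,0,0.4],
    [0.052,-0.536,0.01,0,0,0,0.4],
    [0.052,-0.536,0.01,0,0,0,0.4],
    [0.052,-0.536,0.01,0,0,0,0.4],
    [0.052,-0.536,0.01,0,0,0,0.4],
    [0.052,-0.536,0.01,0,0,0,0.4],
  ],
)

```text
time_s: 16.25
position: [479.6, -196.3, 99.8]
orientation: [0.049, 0.999, 0.0, -0.0]
wrist_force: [2.0, 0.2, -0.3]
opening: 51.3
grip_force: 0.0
```

```bash
python3 go.py 455.8 -330.3 100 84.4; python3 - <<'E'
from h import *
from bench import grab_frame
f=grab_frame("top"); pickle.dump(f,open("top2.pkl","wb")); crop(f,152,185,136,92,5,"pics/cad2.png")
E
```

```text
now [ 479.6 -196.3   99.8] psi 84.4 open 51.3 F [ 2.   0.2 -0.3] t 16.25
shift m [ 0.0106 -0.1356 -0.0003] turn [ 0.0005 -0.001  -0.0001]
```

View pics/cad2.png

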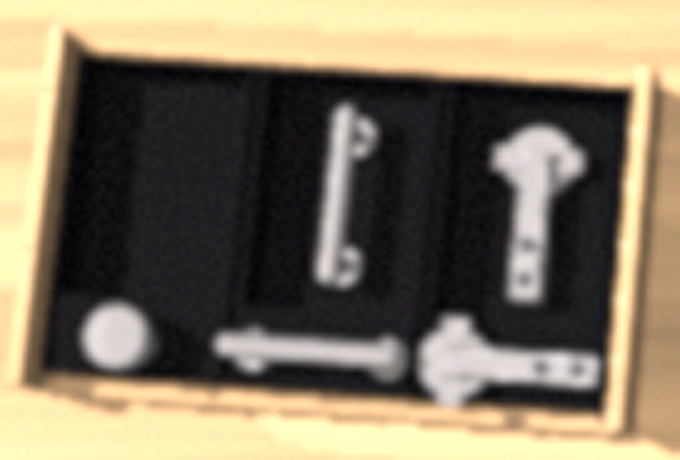

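The pull (crop (340,195)) and hinge (crop (530,210)) stand upright and centred in their bins. Next is knob B.

Request:
carry_out(
  targets=[
    [0.011,-0.1355,0,0,0,0,0.4],
    [0.011,-0.1355,0,0,0,0,0.4],
    [0.011,-0.1355,0,0,0,0,0.4],
    [0.011,-0.1355,0,0,0,0,0.4],
    [0.011,-0.1355,0,0,0,0,0.4],
    [0.011,-0.1355,0,0,0,0,0.4],
  ],
)

```text
time_s: 16.9
position: [456.5, -327.4, 100.1]
orientation: [0.049, 0.999, 0.0, -0.0]
wrist_force: [-0.0, -0.5, -1.0]
opening: 51.4
grip_force: 0.0
```

```bash
python3 go.py 455.8 -330.3 -22 84.4
```

```text
now [ 456.5 -327.4  100.1] psi 84.4 open 51.4 F [-0.  -0.5 -1. ] t 16.9
shift m [ 0.0003 -0.0031  0.1221] turn [ 0.0008 -0.0008  0.0005]
```

Request:
carry_out(
  targets=[
    [0,-0.002,0.04,0,0,0,0.4],
    [0,-0.002,0.075,0,0,0,0.4],
    [0,-0.002,0.1,0,0,0,0.4],
    [0,-0.002,0.115,0,0,0,0.4],
    [0,-0.002,0.122,0,0,0,0.4],
    [0,-0.002,0.122,0,0,0,0.4],
    [0,-0.002,0.122,0,0,0,0.4],
  ],
)

```text
time_s: 17.6
position: [456.9, -330.3, -20.5]
orientation: [0.049, 0.999, -0.0, 0.0]
wrist_force: [0.4, -0.0, -0.4]
opening: 51.2
grip_force: 0.0
```

Request:
carry_out(
  targets=[
    [0,0,0,0,0,0,0.55],
    [0,0,0,0,0,0,0.7],
    [0,0,0,0,0,0,0.8],
    [0,0,0,0,0,0,1],
    [0,0,0,0,0,0,1],
  ],
)

```text
time_s: 18.1
position: [456.9, -330.7, -20.1]
orientation: [0.049, 0.999, -0.0, 0.001]
wrist_force: [-0.4, 1.5, 9.3]
opening: 29.8
grip_force: 58.5
```

Request:
carry_out(
  targets=[
    [0,0,-0.02,0,0,0,1],
    [0,0,-0.06,0,0,0,1],
    [0,0,-0.1,0,0,0,1],
    [0,0,-0.12,0,0,0,1],
    [0,0,-0.12,0,0,0,1],
  ],
)

```text
time_s: 18.6
position: [457.7, -331.7, 102.0]
orientation: [0.049, 0.999, -0.002, 0.002]
wrist_force: [-0.1, -0.5, -0.2]
opening: 30.1
grip_force: 59.4
```

```bash
python3 go.py 597 290 100 84.4
```

```text
now [ 457.7 -331.7  102. ] psi 84.4 open 30.1 F [-0.1 -0.5 -0.2] t 18.6
shift m [-7.790e-02  6.323e-01  2.000e-04] turn [-0.0034  0.0043 -0.0001]
```

Request:
carry_out(
  targets=[
    [-0.078,0.632,0,0,0,0,1],
    [-0.078,0.632,0,0,0,0,1],
    [-0.078,0.632,0,0,0,0,1],
    [-0.078,0.632,0,0,0,0,1],
    [-0.078,0.632,0,0,0,0,1],
    [-0.078,0.632,0,0,0,0,1],
    [-0.078,0.632,0,0,0,0,1],
    [-0.078,0.632,0,0,0,0,1],
  ],
)

```text
time_s: 19.4
position: [543.6, 62.0, 98.0]
orientation: [0.049, 0.999, -0.0, -0.0]
wrist_force: [1.0, -1.2, -0.6]
opening: 29.5
grip_force: 59.5
```

```bash
python3 go.py 597 290 100 84.4
```

```text
now [543.6  62.   98. ] psi 84.4 open 29.5 F [ 1.  -1.2 -0.6] t 19.4
shift m [-0.0309  0.2321 -0.002 ] turn [-0.0001 -0.0006 -0.0001]
```

Request:
carry_out(
  targets=[
    [-0.031,0.232,0,0,0,0,1],
    [-0.031,0.232,0,0,0,0,1],
    [-0.031,0.232,0,0,0,0,1],
    [-0.031,0.232,0,0,0,0,1],
    [-0.031,0.232,0,0,0,0,1],
    [-0.031,0.232,0,0,0,0,1],
    [-0.031,0.232,0,0,0,0,1],
    [-0.031,0.232,0,0,0,0,1],
  ],
)

```text
time_s: 20.2
position: [597.1, 286.9, 98.2]
orientation: [0.049, 0.999, -0.0, -0.0]
wrist_force: [0.5, -0.0, -0.3]
opening: 30.1
grip_force: 59.5
```

```bash
python3 go.py 597 290 -11 84.4
```

```text
now [597.1 286.9  98.2] psi 84.4 open 30.1 F [ 0.5 -0.  -0.3] t 20.2
shift m [0.0003 0.0032 0.1092] turn [-0.0006 -0.0008 -0.0007]
```

Request:
carry_out(
  targets=[
    [0,0.003,0.04,0,0,0,1],
    [0,0.003,0.075,0,0,0,1],
    [0,0.003,0.095,0,0,0,1],
    [0,0.003,0.105,0,0,0,1],
    [0,0.003,0.108,0,0,0,1],
    [0,0.003,0.109,0,0,0,1],
    [0,0.003,0.109,0,0,0,1],
  ],
)

```text
time_s: 20.9
position: [598.4, 290.7, -9.2]
orientation: [0.049, 0.999, 0.0, 0.001]
wrist_force: [-0.3, 0.7, 0.1]
opening: 29.7
grip_force: 59.5
```

Request:
carry_out(
  targets=[
    [0,0,0.001,0,0,0,1],
    [0,0,0.002,0,0,0,1],
    [0,0,0.003,0,0,0,1],
    [0,0,0.003,0,0,0,1],
  ],
)

```text
time_s: 21.3
position: [597.8, 290.8, -13.0]
orientation: [0.049, 0.999, 0.0, 0.0]
wrist_force: [-0.1, 1.1, 2.8]
opening: 29.7
grip_force: 59.9
```

Touching. Release to about 41 mm and lift.

Request:
carry_out(
  targets=[
    [0,0,0,0,0,0,0.55],
    [0,0,0,0,0,0,0.52],
    [0,0,0,0,0,0,0.52],
    [0,0,0,0,0,0,0.52],
    [0,0,-0.02,0,0,0,0.52],
    [0,0,-0.06,0,0,0,0.52],
    [0,0,-0.1,0,0,0,0.4],
    [0,0,-0.12,0,0,0,0.4],
  ],
)

```text
time_s: 22.1
position: [598.7, 291.1, 110.2]
orientation: [0.049, 0.999, 0.001, 0.002]
wrist_force: [0.8, 0.6, -0.5]
opening: 51.2
grip_force: 0.0
```

```bash
python3 go.py 576 -335.3 110 84.4
```

```text
now [598.7 291.1 110.2] psi 84.4 open 51.2 F [ 0.8  0.6 -0.5] t 22.1
shift m [-3.860e-02 -6.256e-01 -6.000e-04] turn [0.0015 0.0033 0.    ]
```

Request:
carry_out(
  targets=[
    [-0.0385,-0.6255,0,0,0,0,0.4],
    [-0.0385,-0.6255,0,0,0,0,0.4],
    [-0.0385,-0.6255,0,0,0,0,0.4],
    [-0.0385,-0.6255,0,0,0,0,0.4],
    [-0.0385,-0.6255,0,0,0,0,0.4],
    [-0.0385,-0.6255,0,0,0,0,0.4],
    [-0.0385,-0.6255,0,0,0,0,0.4],
    [-0.0385,-0.6255,0,0,0,0,0.4],
  ],
)

```text
time_s: 22.9
position: [582.8, -111.0, 106.9]
orientation: [0.049, 0.999, -0.0, 0.0]
wrist_force: [0.0, -0.2, -0.4]
opening: 51.1
grip_force: 0.0
```

```bash
python3 go.py 576 -335.3 105 84.4
```

```text
now [ 582.8 -111.   106.9] psi 84.4 open 51.1 F [ 0.  -0.2 -0.4] t 22.9
shift m [-0.0151 -0.2239  0.0019] turn [-0.      0.0003 -0.0001]
```

Request:
carry_out(
  targets=[
    [-0.015,-0.224,0,0,0,0,0.4],
    [-0.015,-0.224,0,0,0,0,0.4],
    [-0.015,-0.224,0,0,0,0,0.4],
    [-0.015,-0.224,0,0,0,0,0.4],
    [-0.015,-0.224,0,0,0,0,0.4],
    [-0.015,-0.224,0,0,0,0,0.4],
    [-0.015,-0.224,0,0,0,0,0.4],
    [-0.015,-0.224,0,0,0,0,0.4],
  ],
)

```text
time_s: 23.7
position: [576.3, -332.2, 106.8]
orientation: [0.048, 0.999, 0.0, -0.0]
wrist_force: [-0.3, 0.3, -0.3]
opening: 50.9
grip_force: 0.0
```

```bash
python3 go.py 576 -335.3 -22 84.4
```

```text
now [ 576.3 -332.2  106.8] psi 84.4 open 50.9 F [-0.3  0.3 -0.3] t 23.7
shift m [-0.     -0.0031  0.1288] turn [ 0.0003 -0.0002  0.0008]
```

Request:
carry_out(
  targets=[
    [0,-0.002,0.04,0,0,0,0.4],
    [0,-0.002,0.08,0,0,0,0.4],
    [0,-0.002,0.105,0,0,0,0.4],
    [0,-0.002,0.12,0,0,0,0.4],
    [0,-0.002,0.128,0,0,0,0.4],
    [0,-0.002,0.128,0,0,0,0.4],
    [0,-0.002,0.128,0,0,0,0.4],
  ],
)

```text
time_s: 24.4
position: [576.6, -335.2, -20.3]
orientation: [0.049, 0.999, -0.0, 0.0]
wrist_force: [0.8, 0.3, -0.4]
opening: 51.4
grip_force: 0.0
```

Request:
carry_out(
  targets=[
    [0,0,0,0,0,0,0.55],
    [0,0,0,0,0,0,0.7],
    [0,0,0,0,0,0,0.8],
    [0,0,0,0,0,0,1],
    [0,0,0,0,0,0,1],
  ],
)

```text
time_s: 24.9
position: [576.6, -335.7, -19.9]
orientation: [0.049, 0.999, -0.0, 0.001]
wrist_force: [-0.9, 1.0, 9.0]
opening: 29.8
grip_force: 58.6
```

Request:
carry_out(
  targets=[
    [0,0,-0.02,0,0,0,1],
    [0,0,-0.06,0,0,0,1],
    [0,0,-0.1,0,0,0,1],
    [0,0,-0.12,0,0,0,1],
    [0,0,-0.12,0,0,0,1],
  ],
)

```text
time_s: 25.4
position: [577.5, -336.5, 102.5]
orientation: [0.049, 0.999, -0.002, 0.002]
wrist_force: [-0.1, 0.1, -1.0]
opening: 29.7
grip_force: 59.4
```

```bash
python3 go.py 537 296 100 84.4
```

```text
now [ 577.5 -336.5  102.5] psi 84.4 open 29.7 F [-0.1  0.1 -1. ] t 25.4
shift m [1.021e-01 6.255e-01 1.000e-04] turn [-0.003   0.0049 -0.0001]
```

Request:
carry_out(
  targets=[
    [0.102,0.6255,0,0,0,0,1],
    [0.102,0.6255,0,0,0,0,1],
    [0.102,0.6255,0,0,0,0,1],
    [0.102,0.6255,0,0,0,0,1],
    [0.102,0.6255,0,0,0,0,1],
    [0.102,0.6255,0,0,0,0,1],
    [0.102,0.6255,0,0,0,0,1],
    [0.102,0.6255,0,0,0,0,1],
  ],
)

```text
time_s: 26.2
position: [549.6, 65.7, 98.1]
orientation: [0.049, 0.999, -0.0, -0.0]
wrist_force: [1.3, -0.1, -0.6]
opening: 29.5
grip_force: 59.5
```

```bash
python3 go.py 537 296 100 84.4
```

```text
now [549.6  65.7  98.1] psi 84.4 open 29.5 F [ 1.3 -0.1 -0.6] t 26.2
shift m [ 0.0351  0.2279 -0.0019] turn [-0.     -0.0007 -0.0003]
```

Request:
carry_out(
  targets=[
    [0.035,0.228,0,0,0,0,1],
    [0.035,0.228,0,0,0,0,1],
    [0.035,0.228,0,0,0,0,1],
    [0.035,0.228,0,0,0,0,1],
    [0.035,0.228,0,0,0,0,1],
    [0.035,0.228,0,0,0,0,1],
    [0.035,0.228,0,0,0,0,1],
    [0.035,0.228,0,0,0,0,1],
  ],
)

```text
time_s: 27.0
position: [537.8, 293.2, 98.3]
orientation: [0.049, 0.999, -0.0, -0.0]
wrist_force: [-0.1, 0.1, -1.1]
opening: 29.5
grip_force: 59.6
```

```bash
python3 go.py 537 296 -11 84.4
```

```text
now [537.8 293.2  98.3] psi 84.4 open 29.5 F [-0.1  0.1 -1.1] t 27.0
shift m [0.0011 0.0027 0.1093] turn [-0.0005 -0.0006 -0.0008]
```

Request:
carry_out(
  targets=[
    [0.001,0.003,0.04,0,0,0,1],
    [0.001,0.003,0.075,0,0,0,1],
    [0.001,0.003,0.095,0,0,0,1],
    [0.001,0.003,0.105,0,0,0,1],
    [0.001,0.003,0.108,0,0,0,1],
    [0.001,0.003,0.109,0,0,0,1],
    [0.001,0.003,0.109,0,0,0,1],
  ],
)

```text
time_s: 27.7
position: [538.0, 297.2, -9.3]
orientation: [0.049, 0.999, 0.0, 0.001]
wrist_force: [-0.3, 0.2, -0.2]
opening: 29.8
grip_force: 59.6
```

Request:
carry_out(
  targets=[
    [0,0,0.001,0,0,0,1],
    [0,0,0.002,0,0,0,1],
    [0,0,0.003,0,0,0,1],
    [0,0,0.003,0,0,0,1],
  ],
)

```text
time_s: 28.1
position: [537.4, 297.3, -12.9]
orientation: [0.049, 0.999, 0.0, 0.0]
wrist_force: [-0.4, 0.5, 3.4]
opening: 29.9
grip_force: 60.1
```

Request:
carry_out(
  targets=[
    [0,0,0,0,0,0,0.55],
    [0,0,0,0,0,0,0.52],
    [0,0,0,0,0,0,0.52],
    [0,0,0,0,0,0,0.52],
    [0,0,-0.02,0,0,0,0.52],
    [0,0,-0.06,0,0,0,0.52],
    [0,0,-0.1,0,0,0,0.4],
    [0,0,-0.15,0,0,0,0.4],
  ],
)

```text
time_s: 28.9
position: [536.4, 296.9, 137.4]
orientation: [0.049, 0.999, -0.0, -0.001]
wrist_force: [0.6, 0.9, -0.3]
opening: 50.9
grip_force: 0.0
```

Request:
carry_out(
  targets=[
    [0.1,0.15,-0.05,0,0,0,0.4],
    [0.1,0.15,-0.05,0,0,0,0.4],
    [0.1,0.2,-0.05,0,0,0,0.4],
    [0.15,0.2,-0.05,0,0,0,0.4],
    [0.2,0.25,-0.05,0,0,0,0.4],
    [0.2,0.25,-0.05,0,0,0,0.4],
    [0.2,0.25,-0.05,0,0,0,0.4],
    [0.2,0.25,-0.05,0,0,0,0.4],
  ],
)

```text
time_s: 29.7
position: [359.8, 568.2, 186.6]
orientation: [0.047, 0.999, 0.0, -0.0]
wrist_force: [0.0, -0.1, -0.1]
opening: 50.9
grip_force: 0.0
```

```bash
python3 - <<'E'
from h import *
from bench import grab_frame
f=grab_frame("top"); pickle.dump(f,open("top3.pkl","wb")); crop(f,150,175,300,120,2.6,"pics/fin.png")
g=grab_frame("side"); crop(g,150,130,340,260,2.2,"pics/fins.png")
E
```

```text
(no output)
```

View pics/fin.png

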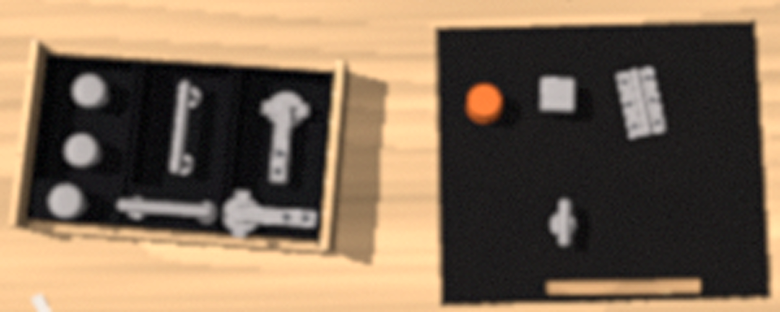

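View pics/fins.png

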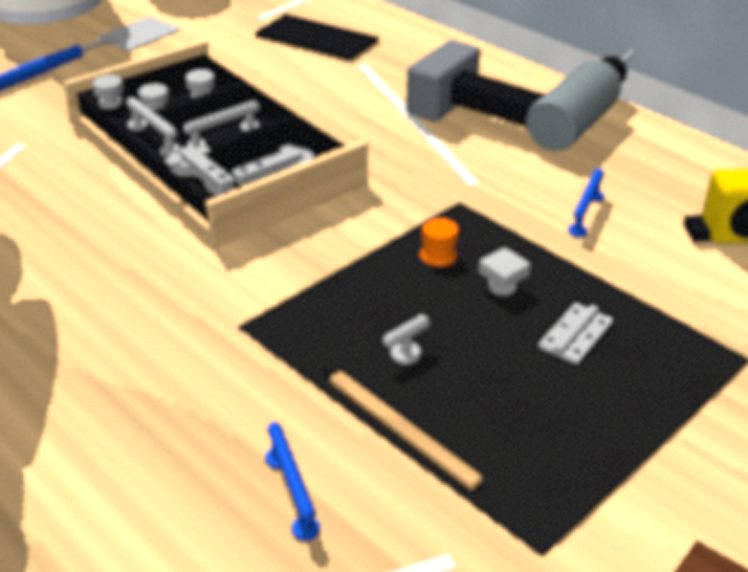

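Both views show all four pieces upright in their bins: knobs at top-crop (89,91) and (82,150), pull at (183,128), hinge at (283,138). The T-bar, square knob and butt hinge are unmoved, and the arm is clear.

```bash
python3 -c "
from bench import r
print(r.sign_off())"
```

```text
the job is handed in; nothing more can be done
None
```

I handed the job in: the bar pull, both round knobs and the cup hinge stand upright in their matching bins and the three look-alikes are where they were; the fingers really end about 31 mm above the reported TCP, so the first hinge grasp closed empty and I corrected every later height for that.

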